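Release and push off a terminal cover

TASK

The terminal module on the bench is closed by a white sliding cover. Press the orange snap tab all the way down (it stays in), then with the fingertips push the freed cover along its guide rails until the green terminals are completely uncovered, and leave the cover lying flat on the module's parking deck, without overhanging its end. Only press and push: do not lift or tip the cover, and leave the things around the module where they are.

Things in the scene. Friction and masses are not known exactly. Their poses are not given: they have to be found in the camera images.
- module: Grey terminal module fixed on the bench, its x heading anywhere within 110 degrees of straight ahead: 230 mm long (its x, the way the cover slides) by 100 mm wide (y), plus a tab housing (36 mm high) on its -y side. Origin: centre of its underside, on the bench; z up. Two side ledges, 40 mm high, carry the cover. Dark rails all along it: inner faces at y +-42 mm, 47.5 mm high.
- seat (a point): Middle of the cover's seat, at module x -65, y 0, z 40 mm. Below it, green terminals lie in a recess (module x -98 to -32 mm, tops 36 mm above the bench). Over the seat (module x -108 to -30 mm) the rails have lips that reach in to y +-36 mm, tops 50.5 mm high. A 45 mm high stop stands behind the seat at module x -115 to -109 mm.
- deck_end (a point): Middle of the open far end of the parking deck, at module x +115, y 0, z 40 mm. The flat deck (39.5 mm high, between the ledges) runs from module x -28 mm to this end.
- cover: White loose cover, about 80 g: plate 76 (x) by 80 (y) by 6 mm with an upright push rib across its middle, 8 mm thick (x +-4), 44 mm wide (y), top 22 mm above the plate's underside. Origin: centre of the underside; axes as the module's. Starts on the seat, 2 mm play. Slides under 2 N once freed. Bares all terminals with its origin past module x +6 mm; overhangs the deck past +77 mm.
- snap_tab (a joint): How far the orange snap tab is pressed, m: 0 to 0.0015 at the start, 0.009 fully down at a hard stop. Moves straight down against about 5 N of steady friction and stays where left. Its orange tooth (module x -24 to -14 mm, y +-15 mm) stands 6 mm above the ledges and blocks the cover; with the tab fully down it is sunk 3 mm below them.
- tab_top (a point): Centre of the top face of the orange tab's ribbed pad, 32 mm (module x) by 24 mm (module y); at module x -19, y -67 mm, 60 mm above the bench when up, 51 mm when fully down.
- solder_spool: Bystander: loose spool of solder with green flanges, diameter 62 mm, 59 mm tall, standing on the module's +y side. Origin: centre of its underside.
- flux_jar: Bystander: loose amber jar with black cap, diameter 48 mm, 55 mm tall, on the module's +y side. Origin: centre of its underside.
- board_stack: Bystander: loose stack of green circuit boards, 81 by 101 mm, 28 mm tall, lying off the module's +x end. Origin: centre of its underside.
- screwdriver: Bystander: loose red-handled screwdriver, 160 mm long, lying along the module's -y side, about 145 to 165 mm from its middle line, under 30 mm tall. Origin: on its underside, near its middle.
Things that resemble listed ones, but are neither listed nor needed, are in the scene too. Of the things that look like the cover, the largest one is meant.

How it is judged:
By the outcome, as a careful person would: the job done as asked, in the order asked, and still so for the second after the job is handed in, with the robot touching nothing.
It also fails if it takes over 38 s, if anything falls off the work surface, if the arm or the gripper's body presses on something with over 40 N, if the wrist force passes 120 N, or if a joint passes its speed limit or range.

ROBOT

A 6-joint arm with a two-finger parallel gripper is mounted at the origin on the work surface. World frame = base frame: x ahead of the robot, y to its left, z up, the work surface at z = 0. Lengths are in m, angles in rad, forces in N, time in s.
With the tool pointing down it reaches from about 0.325 to 0.775 m from the base axis. Payload 5.5 kg.
Tool frame: the origin (TCP) lies between the finger pads; the fingertips stand 14 mm ahead of it and the grasp point (between the pads) lies 5 mm behind it; z points along the fingers, y is the line along which they close (so a half turn about z gives the same grasp; the last joint's range is limited). The gripper opens to 85 mm and grips with 20 to 120 N. Pads are 22 mm wide; open, the fingers measure 114 mm over their backs; the gripper's body (76 mm by 85 mm) begins 54 mm behind the grasp point. The pads swing forward as they close: fully open they stand 13 mm farther back than shut.
Start: joints at [-1.276, 0.091, 1.231, -0, 1.82, -0.057], TCP at [0.207, -0.563, 0.245] pointing down, gripper open.
Joint ranges: [-2.87, 2.87], [-0.86, 2.18], [0.17, 2.46], [-1.51, 4.65], [0.06, 2.69], [-2.65, 2.65]. Speed limits (rad/s): [2.57, 2.57, 3.01, 3.14, 3.14, 3.14].

INTERFACE

Orientations are given as [roll, pitch, yaw] about the fixed x, y, z axes, in that order (R = Rz(yaw) Ry(pitch) Rx(roll)).
In Python, from rig import read_state, get_image, calibration, job gives the robot as it stands.
- The arm moves only by the shell command python3 -m crank 'ROWS' [FORCE]. ROWS is JSON, one flat list of numbers, 5 for each row, row after row: the shift along the tool's x, y, z in m, then the turn about the tool's z in rad, then the opening, from -1 (shut) to 1 (fully open), so that 0 is half open. A call has 1 to 12 rows; each row shifts and turns the commanded pose from where the row before left it, along the tool's axes as they then stand; what a row does not reach is not made up. A row lasts 1/12 s, in which the tool goes at most 41.7 mm and 7.16 degrees, less where a joint would pass 70% of its speed; a pose out of reach is approached as far as the arm can. A call with a gripper value outside its range is refused whole. The fingers move at their own pace and stop on an object; FORCE is the grip in N (left out, the last holds). Time passes only in rows, so rows that do not move let the fingers close. It gives the time, the measured TCP pose, the force, the opening and the grip force at its end, in the units of the state.
- read_state(): the state, without advancing time (a new reading comes with each control period).
- get_image(name): name is "scene" or "side" or "wrist"; returns the picture (400x640x3 uint8, red, green, blue); there is no depth.
- calibration(name): a dict with "intrinsics" (3x3 intrinsics, pixels), "extrinsics" (4x4, takes a point from camera to world coordinates). Camera axes: x right, y down, z forward; pixel columns grow to the right and rows downward; lengths in m; the calibration is good to about 2 mm. A picture is of the moment at which its call begins: read the wrist's pose just before it. calibration takes no time and is no camera call; for the wrist camera it gives the pose at the moment of the call.
- job.close_job(): hands the job in; it is judged then, once.
The state is a dict: "time": time; "joint_pos": joint angles; "qd": joint speeds; "joint_efforts": joint torques, N m; "tcp_pos": TCP position; "orientation": TCP orientation; "wrist_force": force on the tool from outside, world axes, zero at the start; "wrist_torque": the same for the moment, N m; "gripper_width": finger opening in m; "grasp_force": force on a finger pad.
Only numpy, scipy, OpenCV 4.12 (cv2) and the standard library are available. Lean on these libraries where they do the work, as an engineer would, in place of code of your own. Each camera call takes 0.05 s, during which the arm holds its last target. There are 200 camera calls.

## Working session

There is one attempt and no reset: what is moved stays moved. The work goes in short steps, Python scripts to look and compute and a shell command to move; the robot and the scene stay as the last step left them, time stands still between calls to the robot, and variables do not carry over. Pictures are saved under pics/ and viewed, at most 10 in all, crops included, and the job is handed in when it is done.

```bash
mkdir -p pics
python3 - <<'E'
from rig import *
import cv2,numpy as np
s=read_state();print({k:np.round(v,3).tolist() for k,v in s.items()})
for n in("scene","side"):
    cv2.imwrite(f"pics/{n}0.png",get_image(n)[:,:,::-1]);c=calibration(n);print(n,np.round(c["intrinsics"],1).tolist(),np.round(c["extrinsics"],3).tolist())
E
```

```text
{'time': 0.0, 'joint_pos': [-1.276, 0.092, 1.232, 0.0, 1.82, -0.057], 'qd': [-0.001, -0.002, 0.0, -0.001, 0.002, -0.0], 'joint_efforts': [-0.001, -45.872, -41.803, -0.0, 0.011, -0.0], 'tcp_pos': [0.207, -0.563, 0.244], 'orientation': [-3.14, -0.0, 0.352], 'wrist_force': [-0.515, 0.094, 0.332], 'wrist_torque': [-0.047, -0.008, -0.028], 'grasp_force': 0.0, 'gripper_width': 0.086}
scene [[494.8, 0.0, 326.0], [0.0, 494.8, 199.7], [0.0, 0.0, 1.0]] [[-0.718, 0.428, -0.548, 1.142], [0.696, 0.459, -0.553, 0.572], [0.015, -0.778, -0.628, 0.734], [0.0, 0.0, 0.0, 1.0]]
side [[397.2, 0.0, 318.3], [0.0, 397.2, 199.8], [0.0, 0.0, 1.0]] [[0.985, -0.126, 0.115, 0.494], [-0.171, -0.703, 0.69, -0.605], [-0.006, -0.7, -0.714, 0.68], [0.0, 0.0, 0.0, 1.0]]
```

View pics/scene0.png

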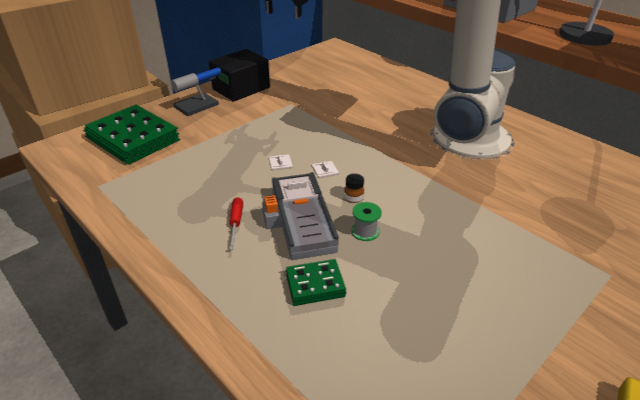

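View pics/side0.png

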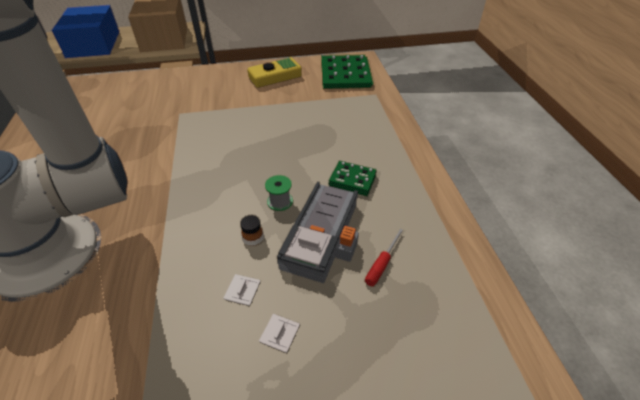

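Scene view: the candidates for the cover are the white plate in the module at (297,188), and loose white plates at (280,161) and (324,169). In the side view these are (310,243), (280,333) and (242,290). The one in the module is the largest and sits on the seat, so that is the cover. The tab pad is orange at scene (270,203) and side (348,235). The other orange blob, at (301,200), is the tooth.

```bash
cat > h.py <<'E'
from rig import *
import cv2,numpy as np
def ray(n,uv,z,c=None):
    c=c or calibration(n);E=c["extrinsics"];E=np.array(E);d=E[:3,:3]@np.linalg.inv(c["intrinsics"])@[*uv,1]
    return E[:3,3]+d*(z-E[2,3])/d[2]
def proj(p,c):
    E=np.linalg.inv(c["extrinsics"]);q=np.array(c["intrinsics"])@(E[:3,:3]@p+E[:3,3]);return q[:2]/q[2]
def blobs(im,lo,hi,amin=15):
    m=cv2.inRange(cv2.cvtColor(im,cv2.COLOR_RGB2HSV),lo,hi)
    n,_,st,ce=cv2.connectedComponentsWithStats(m)
    return [(st[i].tolist(),ce[i].round(1).tolist()) for i in range(1,n) if st[i][4]>=amin]
E
python3 - <<'E'
from h import *
for n in("scene","side"):
    im=get_image(n)
    print(n,blobs(im,(5,190,150),(16,255,255)))
print("pad",ray("scene",(271,201),.058),ray("side",(348,234),.058))
print("cover rib",ray("scene",(297,183),.06),ray("side",(313,237),.06))
print("far end",ray("scene",(320,238),.045),ray("side",(338,188),.0475))
c=calibration("wrist");print(np.round(c["intrinsics"],1).tolist(),np.round(c["extrinsics"],3).tolist())
E
```

```text
scene [([265, 196, 12, 17, 143], [271.1, 203.8]), ([294, 199, 14, 5, 46], [300.7, 201.1])]
side [([342, 233, 12, 6, 17], [348.4, 236.4])]
pad [ 0.64130288 -0.10068612  0.058     ] [ 0.63633315 -0.10957673  0.058     ]
cover rib [ 0.55902954 -0.10889484  0.06      ] [ 0.56522043 -0.10641926  0.06      ]
far end [0.6346078  0.04621378 0.045     ] [0.64645109 0.03586065 0.0475    ]
[[279.8, 0.0, 323.6], [0.0, 279.8, 199.7], [0.0, 0.0, 1.0]] [[0.344, -0.893, -0.291, 0.281], [-0.939, -0.327, -0.105, -0.535], [-0.002, 0.31, -0.951, 0.373], [0.0, 0.0, 0.0, 1.0]]
```

```bash
python3 -m crank '[0.03,-0.018,0,0,-1,0.036,-0.0215,0,0,-1,0.036,-0.0215,0,0,-1,0.036,-0.0215,0,0,-1,0.036,-0.0215,0,0,-1,0.036,-0.0215,0,0,-1,0.036,-0.0215,0,0,-1,0.036,-0.0215,0,0,-1,0.036,-0.0215,0,0,-1,0.036,-0.0215,0,0,-1,0.036,-0.0215,0,0,-1,0.03,-0.018,0,0,-1]' 40
python3 -m crank '[0.01,0,0,-0.12,-1,0,0,0,-0.12,-1,0,0,0,-0.12,-1,0,0,0,-0.12,-1,0,0,0,-0.12,-1,0,0,0,-0.12,-1,0,0,0,0,-1,0,0,0,0,-1]'
python3 - <<'E'
from h import *
import pickle
c=calibration("wrist");im=get_image("wrist");cv2.imwrite("pics/w1.png",im[:,:,::-1]);pickle.dump(c,open("w1.pkl","wb"))
print(blobs(im,(5,180,120),(16,255,255)))
E
```

```text
time: 1.2
tcp_pos: [0.5141, -0.1824, 0.2452]
orientation: [-3.141, -0.0, 0.353]
wrist_force: [-0.7, -0.1, -1.1]
gripper_width: -0.0002
grasp_force: 0.0
time: 1.87
tcp_pos: [0.5222, -0.1815, 0.245]
orientation: [-3.141, 0.0, 1.068]
wrist_force: [0.5, 0.2, 0.4]
gripper_width: 0.0003
grasp_force: 0.0
[([374, 48, 27, 34, 705], [386.9, 64.8]), ([310, 60, 28, 11, 276], [323.1, 65.5])]
```

View pics/w1.png

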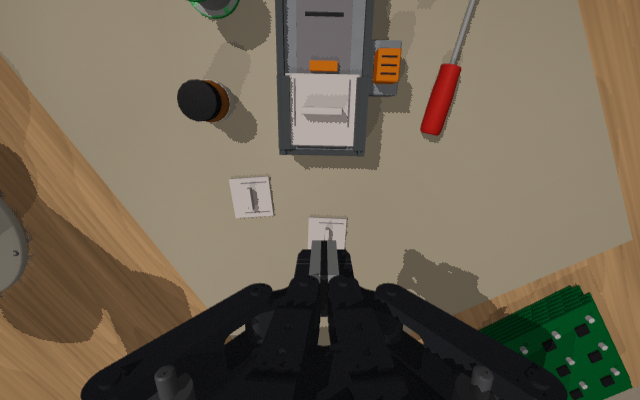

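The wrist crop confirms the choice. The white ribbed cover is at (324,110) under the lips, with the orange tooth just ahead of it at (323,66) and the tab pad at (388,64). The loose white plates at (251,197) and (327,232) are clearly smaller.

Run:
```python
from h import *
import pickle
c=pickle.load(open("w1.pkl","rb"));im=cv2.imread("pics/w1.png")[:,:,::-1].copy()
w=[b for b in blobs(im,(0,0,165),(179,60,255),300)];print(w)
m=cv2.inRange(cv2.cvtColor(im,cv2.COLOR_RGB2HSV),(0,0,165),(179,60,255))
n,l,st,ce=cv2.connectedComponentsWithStats(m);i=l[125,315];print(st[i])
ys,xs=np.where(l==i)
P=np.array([ray("w",(u,v),.046,c)[:2] for u,v in zip(xs,ys)],np.float32)
r=cv2.minAreaRect(P*1000);print(r)
tooth=ray("w",(323.1,65.5),.045,c);print("tooth",tooth)
# pad top: from orange contour
mo=cv2.inRange(cv2.cvtColor(im,cv2.COLOR_RGB2HSV),(5,150,80),(18,255,255))[30:100,365:410]
for row in range(0,64,4):
    x=np.where(mo[row])[0]
    if len(x):print(row+30,x.min()+365,x.max()+365)
R=[ray("w",p,.0475,c)[:2] for p in((278,155),(365,155),(276,20),(373,20))];print(np.round(R,4).tolist())
cv2.imwrite("pics/c1.png",cv2.resize(im[0:170,250:420,::-1],(600,600),interpolation=cv2.INTER_NEAREST))
```

```text
[([286, 74, 73, 72, 3758], [323.1, 108.2]), ([229, 177, 44, 41, 1238], [250.0, 196.8]), ([308, 218, 38, 31, 770], [326.1, 230.7])]
[ 286   74   73   72 3758]
((557.1435546875, -111.48887634277344), (75.00804138183594, 77.34518432617188), 59.987098693847656)
tooth [ 0.5808064  -0.07243846  0.045     ]
50 377 400
54 375 400
58 374 400
62 374 399
66 374 399
70 374 399
74 373 398
78 373 398
82 373 396
[[0.4889, -0.1304], [0.5776, -0.1792], [0.5591, -0.013], [0.6451, -0.0604]]
```

View pics/c1.png

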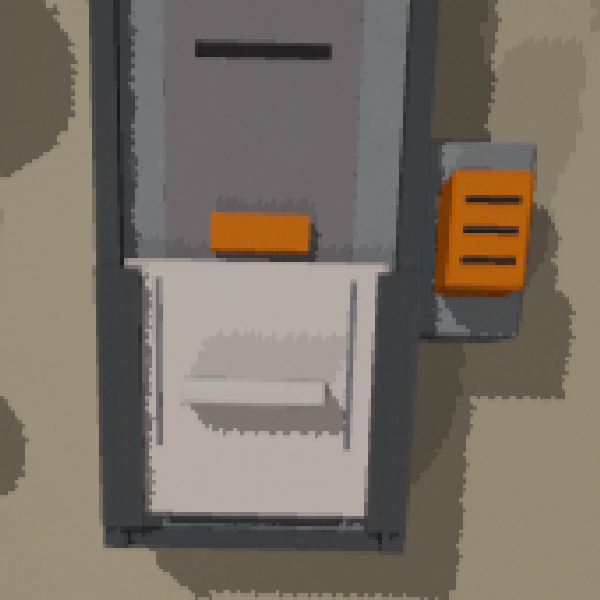

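Run:
```python
from h import *
import pickle
c=pickle.load(open("w1.pkl","rb"))
p=ray("w",(388.6,64.9),.0595,c);print("pad",p)
a=np.radians(60);ex=np.array([np.cos(a),np.sin(a)]);ey=np.array([-ex[1],ex[0]])
for q in([.5808,-.0724],[.5333,-.1548]): q=np.array(q); print((p[:2]-q)@ex,(p[:2]-q)@ey)
s=read_state();o=s["orientation"][2];d=p-s["tcp_pos"];tx=np.array([np.cos(o),np.sin(o)]);ty=np.array([tx[1],-tx[0]])
print("pad shift",d[:2]@tx,d[:2]@ty,d[2],"yaw",o)
# rib top centre: crop (254,392)
print("rib",ray("w",(250+255/3.529,390/3.529),.062,c))
```

```text
pad [ 0.6386288  -0.10587179  0.0595    ]
-7.302130163328036e-05 -0.06681710545487883
0.09503747197020446 -0.06675331213463964
pad shift 0.12238002177976245 0.06556708636693587 -0.1856286892614672 yaw 1.0679821511316563
rib [ 0.55802118 -0.11201495  0.062     ]
```

```bash
python3 -m crank '[0.03,0.016,0.01,0.02,-1,0.03,0.0165,0.03,0,-1,0.032,0.0165,0.03,0,-1,0.03,0.0165,0.03,0,-1,0,0,0.03,0,-1,0,0,0.025,0,-1,0,0,0,0,-1,0,0,0,0,-1]'
python3 - <<'E'
from h import *
s=read_state();print(s["tcp_pos"],s["orientation"],s["wrist_force"]);print(np.array([.6386,-.1059])-np.array(s["tcp_pos"])[:2])
E
```

```text
time: 2.58
tcp_pos: [0.6299, -0.1124, 0.0969]
orientation: [-3.138, 0.001, 1.05]
wrist_force: [0.7, 0.2, 0.4]
gripper_width: -0.0003
grasp_force: 0.0
[ 0.62991644 -0.1124352   0.09689696] [-3.13750638e+00  1.24894393e-03  1.04996776e+00] [0.65708503 0.1745972  0.35315829]
[0.00868356 0.0065352 ]
```

```bash
python3 -m crank '[0.01,0.004,0.008,0,-1,0,0,0.012,0,-1,0,0,0.004,0,-1,0,0,0.002,0,-1,0,0,0.002,0,-1,0,0,0.002,0,-1,0,0,0,0,-1]'
python3 -m crank '[0,0,0.0015,0,-1,0,0,0.0015,0,-1,0,0,0,0,-1]'
```

```text
time: 3.17
tcp_pos: [0.6395, -0.106, 0.0695]
orientation: [3.141, -0.0, 1.052]
wrist_force: [-2.2, 1.3, 4.7]
gripper_width: 0.0003
grasp_force: 1.9
time: 3.42
tcp_pos: [0.6395, -0.106, 0.0659]
orientation: [3.141, -0.0, 1.052]
wrist_force: [-2.3, 1.1, 4.1]
gripper_width: 0.0
grasp_force: 2.3
```

```bash
python3 -m crank '[0,0,0.0015,0,-1,0,0,0,0,-1]'
python3 -m crank '[0,0,0.001,0,-1,0,0,0,0,-1]'
```

```text
time: 3.58
tcp_pos: [0.6395, -0.106, 0.0649]
orientation: [3.141, -0.0, 1.052]
wrist_force: [-3.6, 1.8, 5.7]
gripper_width: -0.0
grasp_force: 2.8
time: 3.75
tcp_pos: [0.6396, -0.106, 0.0648]
orientation: [3.141, -0.0, 1.052]
wrist_force: [-3.5, 1.6, 9.5]
gripper_width: -0.0004
grasp_force: 4.7
```

```bash
python3 -m crank '[0,0,0.0015,0,-1,0,0,0.001,0,-1,0,0,0,0,-1,0,0,0,0,-1]'
```

```text
time: 4.08
tcp_pos: [0.6398, -0.1061, 0.0645]
orientation: [3.139, -0.001, 1.052]
wrist_force: [-9.7, 1.9, 17.7]
gripper_width: 0.0002
grasp_force: 9.0
```

```bash
python3 -m crank '[0,0,-0.02,0,-1,0,0,-0.03,0,-1,-0.01,-0.01,-0.03,0,-1,-0.02,-0.02,0,0,-1,-0.02,-0.02,0,0,-1,-0.018,-0.018,0,0,-1,0,0,0,0,-1,0,0,0,0,-1]'
python3 - <<'E'
from h import *
s=read_state();d=np.array([.547,-.131])-s["tcp_pos"][:2];o=s["orientation"][2]
tx=np.array([np.cos(o),np.sin(o)]);ty=np.array([tx[1],-tx[0]]);print(s["orientation"],d@tx,d@ty)
im=get_image("wrist");cv2.imwrite("pics/w2.png",im[:,:,::-1])
E
```

```text
time: 4.75
tcp_pos: [0.5461, -0.1319, 0.1404]
orientation: [3.141, -0.0, 1.05]
wrist_force: [-0.0, -0.0, -0.0]
gripper_width: -0.0003
grasp_force: 0.0
[ 3.14094970e+00 -8.04052106e-06  1.05040363e+00] 0.0011875057606774478 0.00033249785433344086
```

View pics/w2.png

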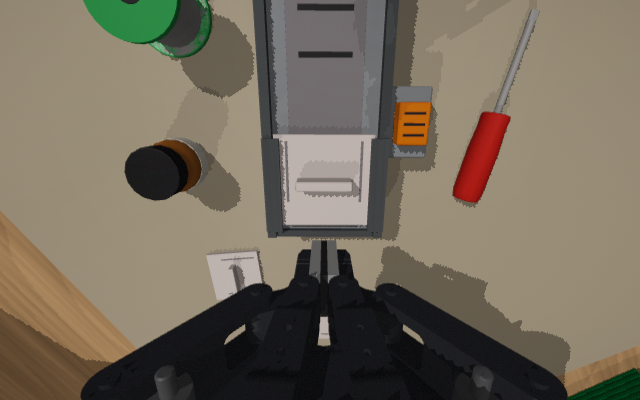

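The orange tooth at (325,130) is gone, so it has sunk. The cover at (325,180) has not moved and the fingertips at (323,245) are behind the rib. Next I lower them behind the rib.

```bash
python3 -m crank '[0,0,0.025,0,-1,0,0,0.025,0,-1,0,0,0.015,0,-1,0,0,0.006,0,-1,0,0,0.003,0,-1,0,0,0,0,-1,0,0,0,0,-1]'
python3 -m crank '[0.004,0,0,0,-1,0.004,0,0,0,-1,0.004,0,0,0,-1,0.004,0,0,0,-1]'
```

```text
time: 5.38
tcp_pos: [0.5476, -0.1314, 0.0678]
orientation: [3.14, -0.0, 1.052]
wrist_force: [0.5, -0.3, -0.6]
gripper_width: -0.0002
grasp_force: 0.0
time: 5.72
tcp_pos: [0.5551, -0.1172, 0.0675]
orientation: [3.14, -0.0, 1.052]
wrist_force: [0.4, -0.8, 0.6]
gripper_width: -0.0
grasp_force: 0.5
```

```bash
python3 -m crank '[0.005,0,0,0,-1,0.006,0,0,0,-1,0.006,0,0,0,-1,0.006,0,0,0,-1,0.006,0,0,0,-1,0.006,0,0,0,-1,0.006,0,0,0,-1,0.006,0,0,0,-1]'
python3 -m crank '[0.006,0,0,0,-1,0.006,0,0,0,-1,0.006,0,0,0,-1,0.006,0,0,0,-1,0.006,0,0,0,-1,0.006,0,0,0,-1,0.006,0,0,0,-1,0.004,0,0,0,-1,0.003,0,0,0,-1,0,0,0,0,-1]'
```

```text
time: 6.38
tcp_pos: [0.5782, -0.0761, 0.0667]
orientation: [3.142, 0.0, 1.052]
wrist_force: [-0.9, -1.8, 0.9]
gripper_width: -0.0
grasp_force: 0.7
time: 7.22
tcp_pos: [0.6024, -0.0333, 0.0665]
orientation: [-3.141, -0.001, 1.052]
wrist_force: [0.3, -0.2, -0.0]
gripper_width: 0.0
grasp_force: 0.0
```

```bash
python3 -m crank '[-0.006,0,0,0,-1,-0.006,0,-0.01,0,-1,0,0,-0.03,0,-1,-0.01,0,-0.035,0,-1,-0.03,0,-0.035,0,-1,-0.035,0,-0.03,0,-1,-0.035,0,0,0,-1,-0.02,0,0,0,-1,0,0,0,0,-1,0,0,0,0,-1]'
python3 - <<'E'
from h import *
c=calibration("wrist");im=get_image("wrist");cv2.imwrite("pics/w3.png",im[:,:,::-1])
m=cv2.inRange(cv2.cvtColor(im,cv2.COLOR_RGB2HSV),(0,0,165),(179,60,255))
n,l,st,ce=cv2.connectedComponentsWithStats(m)
a=np.radians(60);ex=np.array([np.cos(a),np.sin(a)]);ey=np.array([-ex[1],ex[0]]);o=np.array([.5808,-.0724])
for i in range(1,n):
    if st[i][4]>600:
        ys,xs=np.where(l==i);P=np.array([ray("w",(u,v),.046,c)[:2]-o for u,v in zip(xs,ys)]);
        X=P@ex*1e3-19;Y=P@ey*1e3;print(st[i],X.min(),X.max(),Y.min(),Y.max())
E
```

```text
time: 8.05
tcp_pos: [0.5341, -0.1531, 0.2013]
orientation: [3.141, -0.001, 1.049]
wrist_force: [0.3, 0.7, 0.1]
gripper_width: 0.0002
grasp_force: 0.0
[ 277    0   91   68 4873] 4.356662053498884 57.220494208770376 -37.535791165313775 41.63447862894945
[ 223  210   49   44 1441] -188.09218326087415 -136.1069509546232 59.68436494080935 109.73062377939681
```

View pics/w3.png

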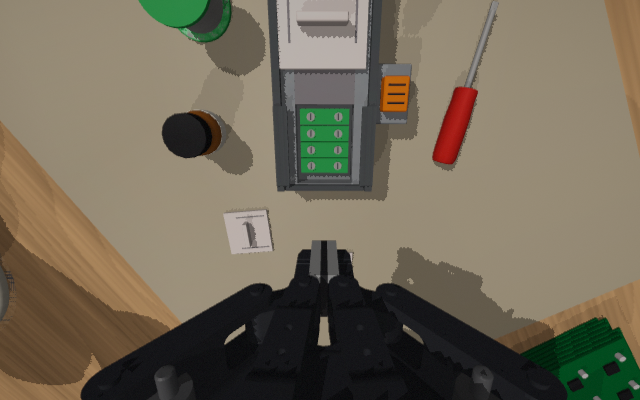

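The terminals at (325,140) are fully bare. The cover's rear edge is at row 68, which puts its origin at about x +42 mm, lying straight and flat on the deck. The jar, spool and screwdriver look undisturbed.

```bash
python3 -c "
from rig import job;print(job.close_job())"
```

```text
the job is handed in; nothing more can be done
None
```

The tab is pressed fully down and the cover is pushed to about module x +42 mm, lying flat on the deck within its end, with all terminals uncovered; the job was handed in at about 8 s.

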